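Index the carving turntable by one hole

ROBOT

A 6-joint arm with a two-finger parallel gripper is mounted at the origin on a cart in front of the work surface, level with it; the furniture and walls round the work are solid. World frame = base frame: x ahead of the robot, y to its left, z up, the work surface at z = 0. Lengths are in m, angles in rad, forces in N, time in s.
With the tool pointing down it reaches from about 0.375 to 0.975 m from the base axis. Payload 3.8 kg.
Tool frame: the origin (TCP) lies on the centre line of the jaws, within the pads' length; the fingertips stand 17 mm ahead of it and the grasp point (between the pads) lies 2 mm behind it (bot.tip_extent is the distance from the TCP to the fingertips, in m); z points along the fingers, y is the line along which they close (so a half turn about z gives the same grasp; the last joint's range is limited). The gripper opens to 85 mm and grips with 20 to 120 N. Pads are 22 mm wide; open, the fingers measure 114 mm over their backs; the gripper's body (76 mm by 85 mm) begins 54 mm behind the grasp point. The pads swing forward as they close: fully open they stand 13 mm farther back than shut.
Start: joints at [1.248, 0.264, 1.604, -0, 1.274, -0.037], TCP at [0.19, 0.648, 0.248] pointing down, gripper open.
Joint ranges: [-2.63, 2.63], [-0.94, 2.18], [0.31, 2.57], [-1.31, 4.45], [0, 2.66], [-2.55, 2.55]. Speed limits (rad/s): [2.57, 2.57, 3.14, 3.14, 3.14, 3.14].

INTERFACE

Orientations are given as a rotation vector (axis times angle).
In Python, from workcell import readout, read_camera, finish_job, bot gives the robot as it stands.
- The arm moves only by the tool jog_arm, never from a script. Its argument "deltas" is one flat list of numbers, 7 for each row, row after row: the shift along the tool's x, y, z in m, then the turn, a rotation vector about the tool's x, y, z in degrees, then the gripper command: -1 is shut, 1 is fully open, values between are in proportion. A call has 1 to 8 rows; each row is the pose to reach, as a shift and turn from the pose commanded when the call began, along the tool's axes at that moment; what a row does not reach only later rows make up. A row lasts 1/10 s, in which the tool goes at most 50 mm and 8.59 degrees, less where a joint would pass 70% of its speed; a pose out of reach is approached as far as the arm can. A call with a gripper value outside its range is refused whole. The fingers move at their own pace and stop on an object; "squeeze" is the grip in N (left out, the last holds). Time passes only in rows, so rows that repeat a pose let the fingers close. It gives the time, the measured TCP pose, the force, the opening and the grip force at its end, in the units of the state.
- readout.read_state(): the state, without advancing time (a new reading comes with each control period).
- read_camera(name): name is "scene" or "top" or "wrist"; returns a dict with "color" (480x640x3 uint8, blue, green, red), "fx", "fy", "cx", "cy" (pixels), "dist" ([k1, k2, p1, p2, k3] as OpenCV has them; the pictures are not rectified), "origin" and "attitude" of the camera in the world. Camera axes: x right, y down, z forward; pixel columns grow to the right and rows downward; lengths in m; the calibration is good to about 2 mm. A picture is of the moment at which its call begins. There is no depth.
- finish_job(): hands the job in; it is judged then, once.
The state is a dict: "time": time; "q": joint angles; "joint_vel": joint speeds; "joint_torque": joint torques, N m; "tool_pos": TCP position; "tcp_rot": TCP orientation; "wrist_force": force on the tool from outside, world axes, zero at the start; "torque": the same for the moment, N m; "width": opening from 0.0 (shut) to 1.0 (fully open); "grip_force": force on a finger pad.
Only numpy, scipy, OpenCV 4.12 (cv2) and the standard library are available. Lean on these libraries where they do the work, as an engineer would, in place of code of your own. Each camera call takes 0.05 s, during which the arm holds its last target. There are 200 camera calls.

TASK

Index the carver's turntable on by one hole, clockwise as seen from above: with the fingertips press the spring plunger on its arm all the way in, push the arm round while the plunger is in, and stop at the very next hole with the plunger sprung back up so that the table is locked again. Only press and push: do not pinch the plunger's head or the saddle round it between the fingers, do not turn the table backward or past that hole, and leave the loose things lying about where they are.

Things in the scene. Friction and masses are not known exactly. Their poses are not given: they have to be found in the camera images.
- turntable_base: fixed grey base of the indexing turntable, 224 mm across (four bolt lugs at its foot reach 126 mm from the axis), standing inside the picture frame. Its flat steel index plate, top 38 mm above the worktop, shows 8 dark round holes 45 degrees apart on a circle of radius 90 mm, joined by a thin dark curved slot. Origin: on the turning axis at worktop height; z up
- plunger_top (a point): centre of the flat top of the index plunger's head, a dark steel disc 44 mm across and 8 mm thick on the turntable's arm, 90 mm from the turning axis, between the two cheeks. It moves with the arm and the plunger: 74 mm above the worktop when the plunger is up, 61 mm when fully pressed in
- index_plunger (a joint): plunger travel, straight down, m: 0 = up, locked in a hole; 0.013 = fully in. Spring: 3 N to start, 7 N fully in. The table turns freely from about 0.010. Between holes the plate keeps it at about 0.010 by itself, unpressed; over a hole it springs up to 0, finding the hole from about 2 mm to either side. Held fully in, it passes over a hole without locking
- table_top (a point): centre of the turning aluminium table's top on the turning axis, 52 mm above the worktop. The table is 128 mm across and carries a square wooden rosette block (56 mm square, up to 76 mm above the worktop); its aluminium arm, 66 mm wide, top at 52 mm, reaches out to 116 mm from the axis over the hole circle and carries the plunger and its saddle
- turntable (a joint): turn of the table with arm and plunger, rad, growing clockwise seen from above: 0 = the hole it starts in, 0.785 (45 degrees) = the next hole clockwise. Locked, it has about 0.01 rad of play. It turns with light friction (about 0.06 N m) and stays where it is left.
- hole_1 (a point): centre of the next hole clockwise, at the top of the index plate (38 mm above the worktop), 90 mm from the turning axis: the plunger's head must end above it
- cheek_a (a point): leading cheek of the saddle (the side the arm turns toward, clockwise): upright aluminium plate 44 mm long radially, 8 mm thick, top 90 mm above the worktop. The two cheeks stand 50 mm apart inside, the plunger head between them; a finger between them can push this one from inside. This point: middle of its top edge
- cheek_b (a point): trailing cheek of the saddle, same plate on the other side of the plunger; the arm can also be pushed clockwise by its outer face. This point: middle of its top edge
- sanding_block: bystander, not to be moved: brown sanding block, 65 x 101 x 32 mm. Origin: centre of its underside
- tape_measure: bystander, not to be moved: black pocket tape measure standing on edge, 35 x 70 x 60 mm high. Origin: centre of its underside
- short_gouge: bystander, not to be moved: shorter carving gouge with wooden handle, 206 mm. Origin: centre of its underside
- gilding_pot: bystander, not to be moved: small round pot, 58 mm across, 50 mm high. Origin: centre of its underside
- wax_tin: bystander, not to be moved: flat round wax tin, 77 mm across, 30 mm high. Origin: centre of its underside

How it is judged:
By the outcome, as a careful person would: the job done as asked, in the order asked, and still so for the second after the job is handed in, with the robot touching nothing.
It also fails if it takes over 45 s, if anything falls off the work surface, if the arm or the gripper's body presses on something with over 40 N, if the wrist force passes 120 N, or if a joint passes its speed limit or range.

## Working session

There is one attempt and no reset: what is moved stays moved. The work goes in short steps, Python scripts to look and compute and a tool call to move; the robot and the scene stay as the last step left them, time stands still between calls to the robot, and variables do not carry over. Pictures are saved under pics/ and viewed, at most 10 in all, crops included, and the job is handed in when it is done.

Besides the shell and the picture viewer there is one more tool, called after "Request:" by a JSON object that holds its "op" and its "data", one argument or row to a line. jog_arm: Moves the arm, as the interface text tells. Its arguments: {"type":"object","properties":{"deltas":{"type":"array"},"squeeze":{"type":"number"}},"required":["deltas"]}

```bash
mkdir -p pics; ls; cat > h.py <<'E'
import numpy as np, cv2
from workcell import readout, read_camera, finish_job, bot
from scipy.spatial.transform import Rotation as R
def att(c):
    a=np.array(c["attitude"],float)
    return a if a.shape==(3,3) else R.from_rotvec(a).as_matrix() if a.size==3 else R.from_quat(a).as_matrix()
def ray(c,uv,z):
    K=np.array([[c["fx"],0,c["cx"]],[0,c["fy"],c["cy"]],[0,0,1.]])
    p=cv2.undistortPoints(np.array(uv,float).reshape(-1,1,2),K,np.array(c["dist"],float)).reshape(-1,2)
    d=np.c_[p,np.ones(len(p))]@att(c).T; o=np.array(c["origin"],float)
    return o+d*((z-o[2])/d[:,2])[:,None]
E
python3 - <<'E'
from h import *
for n in("scene","top"):
    c=read_camera(n); cv2.imwrite(f"pics/{n}1.png",c["color"]); print(n,c["origin"],c["attitude"],c["fx"])
s=readout.read_state();print(s)
E
```

```text
pics
scene [ 0.05344523 -0.68475943  0.46973858] [-1.85892172  0.84387315 -0.50922679] 490.74262828690684
top [ 0.47021017 -0.14883972  0.97450048] [-2.08922649  2.12991865 -0.16748428] 533.3406075258316
{'time': 0.1, 'q': array([ 1.24812270e+00,  2.64688717e-01,  1.60523774e+00,  4.20604039e-06,
        1.27368500e+00, -3.69051845e-02]), 'joint_vel': array([ 5.59296411e-04,  2.97903466e-05, -3.72724784e-03,  1.04329525e-03,
       -1.40553110e-03, -2.29078217e-04]), 'joint_torque': array([ 1.27680041e-04, -5.16702139e+01, -3.68587303e+01, -1.10401193e-04,
        6.21985891e-03, -2.75372224e-05]), 'tool_pos': array([0.19008621, 0.64703634, 0.24707896]), 'tcp_rot': array([-0.44730792, -3.1092149 ,  0.00311853]), 'wrist_force': array([ 0.32560608, -0.70090705, -0.80048535]), 'torque': array([ 0.03249661, -0.03911347, -0.03952608]), 'grip_force': 0.0, 'width': 0.997990771669635}
```

View pics/top1.png

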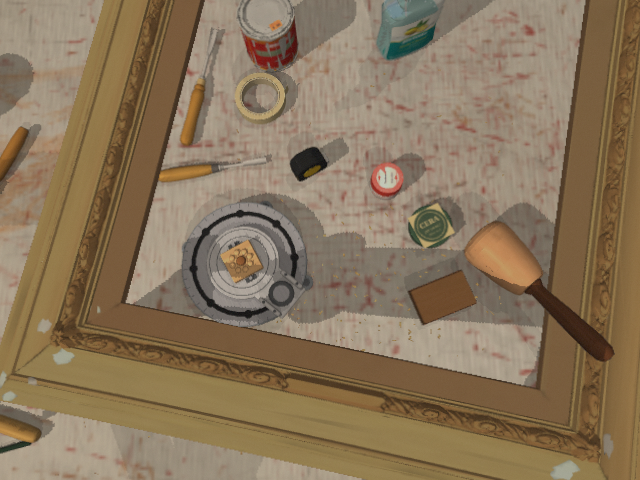

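View pics/scene1.png

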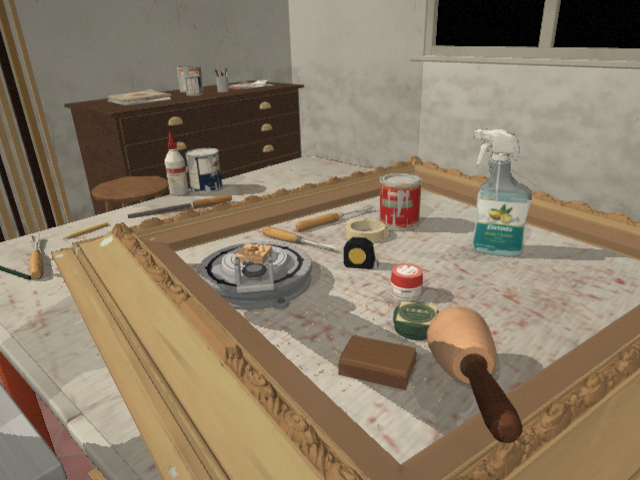

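The top view shows the turntable near (243,263), with the plunger head near (282,292) between two cheeks. The picture frame's inner edge runs close below it. I'll zoom in and measure.

```bash
python3 - <<'E'
from h import *
c=read_camera("top");im=c["color"]
cv2.imwrite("pics/crop1.png",cv2.resize(im[195:335,172:332],None,fx=4,fy=4,interpolation=cv2.INTER_CUBIC))
P=ray(c,[[282,292]],.074)[0];print("plunger",P)
T=ray(c,[[240,260]],.076)[0];print("block",T)
print("plate ctr",ray(c,[[245,263]],.038)[0])
# holes: dark blobs
g=cv2.cvtColor(im,cv2.COLOR_BGR2GRAY)
m=(g<50).astype(np.uint8)[195:335,172:332]
m=cv2.morphologyEx(m,cv2.MORPH_OPEN,np.ones((3,3),np.uint8))
n,l,s,ct=cv2.connectedComponentsWithStats(m)
for i in range(1,n):
  if s[i,4]>8: print(s[i,4],ct[i]+[172,195],ray(c,[ct[i]+[172,195]],.038)[0][:2].round(4))
E
```

```text
plunger [ 0.54018425 -0.06372218  0.074     ]
block [0.5957698 0.0075931 0.076    ]
plate ctr [0.59552489 0.00525133 0.038     ]
85 [243.96470588 213.42352941] [0.6857 0.0079]
18 [229.5 215.5] [0.6825 0.0341]
92 [270.17391304 220.2173913 ] [ 0.6721 -0.0395]
9 [223. 218.] [0.6781 0.0458]
609 [215.20197044 284.97044335] [0.5577 0.0575]
200 [291.86 254.16] [ 0.6096 -0.0781]
```

View pics/crop1.png

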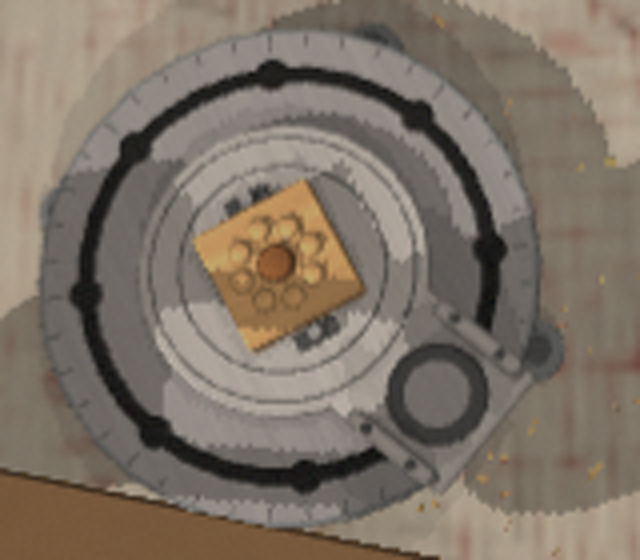

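The crop shows the plunger head at (437,395) and hole_1, the next one clockwise, at (305,478). The other six holes are visible too, so I'll fit the hole circle.

```bash
cat >> h.py <<'E'
def circ():
    c=read_camera("top")
    H=np.array([(273,73),(420,115),(490,249),(305,478),(154,434),(86,294),(135,147)])/4.+[172,195]-.4
    W=ray(c,H,.038)[:,:2]
    A=np.c_[2*W,np.ones(7)];s=np.linalg.lstsq(A,(W**2).sum(1),rcond=None)[0]
    C=s[:2];return c,W,C,np.sqrt(s[2]+C@C)
E
python3 - <<'E'
from h import *
c,W,C,r=circ();print(C,r,np.degrees(np.arctan2(*(W-C).T[::-1])).round(1))
P=ray(c,[np.array([437,395])/4+[171.6,194.6]],.074)[0,:2];print(P,np.linalg.norm(P-C),np.degrees(np.arctan2(*(P-C)[::-1])))
print(bot.tip_extent,[a for a in dir(bot) if a[0]!='_'])
s=readout.read_state();M=R.from_rotvec(s["tcp_rot"]).as_matrix();print(M.round(3))
print("to 0.16 above plunger, tool axes",M.T@(np.r_[P,.16]-s["tool_pos"]))
E
```

```text
[0.59634824 0.00759998] 0.0907039118352576 [   4.9  -40.1  -84.7 -174.8  140.3   95.1   50.2]
[ 0.53795752 -0.06177281] 0.09067557924279053 -130.08714390878214
0.017 ['MotionError', 'tip_extent']
[[-0.959  0.282 -0.   ]
 [ 0.282  0.959 -0.001]
 [ 0.    -0.001 -1.   ]]
to 0.16 above plunger, tool axes [-0.53357663 -0.58203195  0.08822822]
```

Request:
{"op": "jog_arm", "data": {
  "deltas": [-0.533,-0.582,0,0,0,23.5,-1,-0.533,-0.582,0,0,0,23.5,-1,-0.533,-0.582,0,0,0,23.5,-1,-0.533,-0.582,0,0,0,23.5,-1,-0.533,-0.582,0,0,0,23.5,-1,-0.533,-0.582,0,0,0,23.5,-1,-0.533,-0.582,0,0,0,23.5,-1,-0.533,-0.582,0,0,0,23.5,-1],
  "squeeze": 20
}}

```text
time: 1.0
tool_pos: [0.3667, 0.2866, 0.2483]
tcp_rot: [1.07, 2.953, 0.001]
wrist_force: [1.0, -0.3, -0.2]
width: -0.002
grip_force: 0.0
```

```bash
cat >> h.py <<'E'
C0=np.array([.5963,.0076])
def go(P,yaw):
    "deltas in tool axes to world point P with tool x at yaw deg, pointing down"
    s=readout.read_state();M=R.from_rotvec(s["tcp_rot"]);y=np.radians(yaw)
    G=R.from_matrix(np.array([[np.cos(y),np.sin(y),0],[np.sin(y),-np.cos(y),0],[0,0,-1]]))
    print("t",s["time"],"pos",s["tool_pos"].round(4),"F",s["wrist_force"].round(1),"w",round(s["width"],2))
    print("d",M.inv().apply(np.array(P)-s["tool_pos"]).round(4),(M.inv()*G).as_rotvec(degrees=True).round(1))
def arm(phi,z,t=0,r=.09):
    "TCP over plunger with arm phi deg cw from start; t = lead along tangent"
    a=np.radians(-129.9-phi);p=C0+r*np.array([np.cos(a),np.sin(a)])+t*np.array([np.sin(a),-np.cos(a)])
    go([*p,z],140.1-phi)
E
python3 -c "
from h import *
arm(0,.16)"
```

```text
t 1.0 pos [0.3667 0.2866 0.2483] F [ 1.  -0.3 -0.2] w -0.0
d [-0.3549 -0.1571  0.0883] [0.  0.  0.1]
```

Request:
{"op": "jog_arm", "data": {
  "deltas": [-0.355,-0.157,0.0,0,0,0,-1,-0.355,-0.157,0.0,0,0,0,-1,-0.355,-0.157,0,0,0,0,-1,-0.355,-0.157,0.088,0,0,0,-1,-0.355,-0.157,0.088,0,0,0,-1,-0.355,-0.157,0.088,0,0,0,-1,-0.355,-0.157,0.088,0,0,0,-1,-0.355,-0.157,0.088,0,0,0,-1]
}}

```text
time: 1.8
tool_pos: [0.537, -0.0584, 0.161]
tcp_rot: [1.072, 2.953, 0.0]
wrist_force: [1.0, 0.4, 0.8]
width: -0.002
grip_force: 0.0
```

```bash
python3 -c "
from h import *
arm(0,.16)"
```

```text
t 1.8 pos [ 0.537  -0.0584  0.161 ] F [1.  0.4 0.8] w -0.0
d [-0.0032 -0.0013  0.001 ] [0. 0. 0.]
```

Request:
{"op": "jog_arm", "data": {
  "deltas": [0,0,0,0,0,0,-1,0,0,0,0,0,0,-1]
}}

```text
time: 2.0
tool_pos: [0.536, -0.0572, 0.1606]
tcp_rot: [-1.074, -2.95, 0.0]
wrist_force: [0.5, 0.9, -0.3]
width: 0.004
grip_force: 0.0
```

```bash
python3 -c "
from h import *
arm(0,.16)
c=read_camera('wrist');cv2.imwrite('pics/w1.png',c['color']);print(c['origin'],c['attitude'])"
```

```text
t 2.0 pos [ 0.536  -0.0572  0.1606] F [ 0.5  0.9 -0.3] w 0.0
d [-0.0047 -0.0016  0.0006] [-0.1 -0.1 -0.1]
[ 0.47983243 -0.01005799  0.28582117] [2.60413609 1.21480871 0.1774074 ]
```

View pics/w1.png

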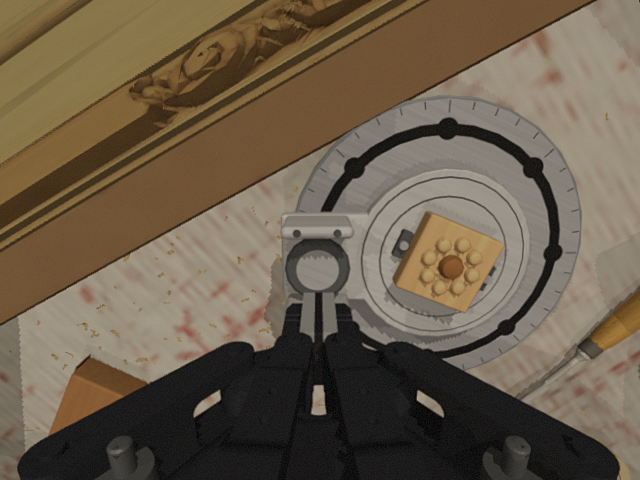

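The wrist view shows the head at (317,267) and the leading cheek at (318,225). Hole_1 is at (354,168), with more holes at (448,128), (533,167), (552,253) and (506,327).

```bash
python3 -c "
from h import *
c=read_camera('wrist')
W=ray(c,[(354,168),(448,128),(533,167),(552,253),(506,327)],.038)[:,:2]
a=np.radians(-174.9-45*np.arange(5)); U=np.c_[np.cos(a),np.sin(a)]*.09
C=(W-U).mean(0);print(C,(W-U-C).round(4))
P=ray(c,[(317,267)],.074)[0,:2];d=P-C;print(P,np.hypot(*d),np.degrees(np.arctan2(d[1],d[0])))
arm(0,.105)"
```

```text
[0.59803847 0.00937511] [[-0.0002 -0.001 ]
 [-0.0005 -0.    ]
 [-0.0005  0.0006]
 [ 0.0003  0.0001]
 [ 0.0009  0.0004]]
[ 0.53857045 -0.05922487] 0.09078768023772688 -130.9214021580038
t 2.1 pos [ 0.5362 -0.0557  0.1618] F [-0.3 -0.3  0.4] w -0.0
d [-0.0055 -0.0029  0.0568] [ 0. -0.  0.]
```

Request:
{"op": "jog_arm", "data": {
  "deltas": [-0.005,-0.001,0.03,0,0,0,-1,-0.005,-0.001,0.064,0,0,0,-1,-0.005,-0.001,0.064,0,0,0,-1,-0.005,-0.001,0.064,0,0,0,-1]
}}

```text
time: 2.5
tool_pos: [0.5391, -0.059, 0.098]
tcp_rot: [-1.068, -2.953, 0.0]
wrist_force: [0.5, 0.6, 0.5]
width: -0.003
grip_force: 0.0
```

```bash
sed -i 's/^C0=.*/C0=np.array([.5972,.0085])/' h.py; python3 -c "
from h import *
arm(0,.078)
c=read_camera('wrist');cv2.imwrite('pics/w2.png',c['color'][60:400,180:600])"
```

```text
t 2.5 pos [ 0.5391 -0.059   0.098 ] F [0.5 0.6 0.5] w -0.0
d [-0.0013 -0.0009  0.02  ] [-0.  -0.1  0.1]
```

View pics/w2.png

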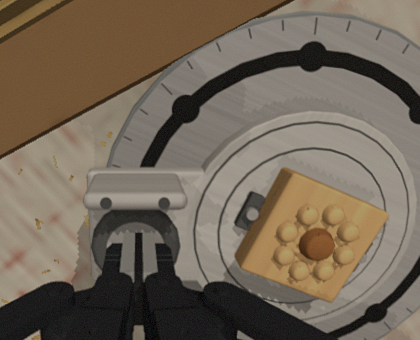

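The fingertips sit over the disc, between the cheeks. I'll press down now.

Request:
{"op": "jog_arm", "data": {
  "deltas": [-0.001,0,0.01,0,0,0,-1,-0.001,0,0.016,0,0,0,-1,-0.001,0,0.0185,0,0,0,-1,-0.001,0,0.0185,0,0,0,-1]
}}

```text
time: 2.95
tool_pos: [0.5424, -0.0607, 0.0804]
tcp_rot: [1.071, 2.95, 0.003]
wrist_force: [3.2, 3.2, 6.0]
width: 0.0
grip_force: 2.8
```

Request:
{"op": "jog_arm", "data": {
  "deltas": [0,0,0.0015,0,0,0,-1,0,0,0.0025,0,0,0,-1,0,0,0.0025,0,0,0,-1]
}}

```text
time: 3.25
tool_pos: [0.5425, -0.0607, 0.0782]
tcp_rot: [1.071, 2.95, 0.003]
wrist_force: [2.9, 3.6, 6.8]
width: -0.001
grip_force: 3.1
```

```bash
python3 -c "
from h import *
for p in (0,5,10,15,20,25,30,35): arm(p,.078)"
```

```text
t 3.25 pos [ 0.5425 -0.0607  0.0782] F [2.9 3.6 6.8] w -0.0
d [ 0.0024 -0.0018  0.0002] [ 0.2  0.2 -0. ]
t 3.25 pos [ 0.5425 -0.0607  0.0782] F [2.9 3.6 6.8] w -0.0
d [ 0.0103 -0.0015  0.0002] [0.2 0.2 5. ]
t 3.25 pos [ 0.5425 -0.0607  0.0782] F [2.9 3.6 6.8] w -0.0
d [ 0.0181 -0.0004  0.0002] [ 0.2  0.1 10. ]
t 3.25 pos [ 0.5425 -0.0607  0.0782] F [2.9 3.6 6.8] w -0.0
d [0.0257 0.0013 0.0002] [ 0.2  0.1 15. ]
t 3.25 pos [ 0.5425 -0.0607  0.0782] F [2.9 3.6 6.8] w -0.0
d [0.0332 0.0036 0.0001] [ 0.2  0.1 20. ]
t 3.25 pos [ 0.5425 -0.0607  0.0782] F [2.9 3.6 6.8] w -0.0
d [0.0405 0.0066 0.0001] [ 0.2  0.1 25. ]
t 3.25 pos [ 0.5425 -0.0607  0.0782] F [2.9 3.6 6.8] w -0.0
d [0.0474 0.0103 0.0001] [ 0.2  0.1 30. ]
t 3.25 pos [ 0.5425 -0.0607  0.0782] F [2.9 3.6 6.8] w -0.0
d [0.0541 0.0145 0.0001] [ 0.2  0.1 35. ]
```

Request:
{"op": "jog_arm", "data": {
  "deltas": [0.004,0,0.001,0,0,2.5,-1,0.008,0,0.001,0,0,5,-1,0.012,0.001,0.001,0,0,7.5,-1,0.016,0.001,0.001,0,0,10,-1,0.0195,0.002,0.001,0,0,12.5,-1,0.023,0.003,0.001,0,0,15,-1,0.027,0.004,0.001,0,0,17.5,-1,0.031,0.005,0.001,0,0,20,-1]
}}

```text
time: 4.05
tool_pos: [0.5224, -0.0379, 0.078]
tcp_rot: [1.568, 2.716, 0.003]
wrist_force: [2.5, -0.6, 8.5]
width: -0.002
grip_force: 4.1
```

```bash
python3 -c "
from h import *
arm(20,.077)
c=read_camera('wrist');cv2.imwrite('pics/w3.png',c['color'][60:400,180:600])"
```

```text
t 4.05 pos [ 0.5224 -0.0379  0.078 ] F [ 2.5 -0.6  8.5] w -0.0
d [ 0.0026 -0.0021  0.001 ] [ 0.2  0.2 -0.1]
```

View pics/w3.png

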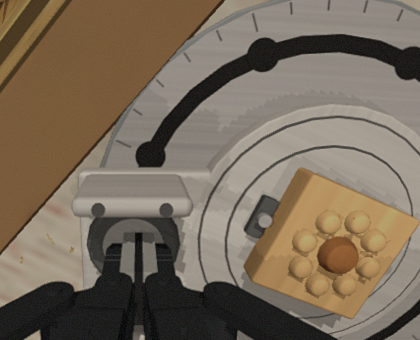

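The wrist view shows the arm carried along about 20°. Hole_1 is now just ahead of the cheek at crop (150,157), and the head is at (133,245).

```bash
cat >> h.py <<'E'
def ang(c,uv,z):
    P=ray(c,[uv],z)[0,:2];d=P-C0;print("arm phi",(-129.9-np.degrees(np.arctan2(d[1],d[0])))%360,"r",np.hypot(*d))
E
python3 -c "
from h import *
c=read_camera('wrist')
ang(c,(313,305),.061); ang(c,(330,217),.038)
for t in(0,.0,):
  for p in (20,25,30,33): arm(p,.077)"
```

```text
arm phi 20.824803214218406 r 0.09024688702911536
arm phi 44.523684549576075 r 0.08997346295068889
t 4.15 pos [ 0.5222 -0.0374  0.078 ] F [0.6 0.6 9.1] w 0.0
d [ 0.0021 -0.0021  0.001 ] [ 0.2  0.2 -0. ]
t 4.15 pos [ 0.5222 -0.0374  0.078 ] F [0.6 0.6 9.1] w 0.0
d [ 0.0099 -0.0017  0.001 ] [0.2 0.2 5. ]
t 4.15 pos [ 0.5222 -0.0374  0.078 ] F [0.6 0.6 9.1] w 0.0
d [ 0.0177 -0.0007  0.0009] [ 0.2  0.1 10. ]
t 4.15 pos [ 0.5222 -0.0374  0.078 ] F [0.6 0.6 9.1] w 0.0
d [0.0223 0.0002 0.0009] [ 0.3  0.1 13. ]
t 4.15 pos [ 0.5222 -0.0374  0.078 ] F [0.6 0.6 9.1] w 0.0
d [ 0.0021 -0.0021  0.001 ] [ 0.2  0.2 -0. ]
t 4.15 pos [ 0.5222 -0.0374  0.078 ] F [0.6 0.6 9.1] w 0.0
d [ 0.0099 -0.0017  0.001 ] [0.2 0.2 5. ]
t 4.15 pos [ 0.5222 -0.0374  0.078 ] F [0.6 0.6 9.1] w 0.0
d [ 0.0177 -0.0007  0.0009] [ 0.2  0.1 10. ]
t 4.15 pos [ 0.5222 -0.0374  0.078 ] F [0.6 0.6 9.1] w 0.0
d [0.0223 0.0002 0.0009] [ 0.3  0.1 13. ]
```

Another 13° with the plunger held in, then lift the fingertips to just above the head's up position so it can ride on the plate.

Request:
{"op": "jog_arm", "data": {
  "deltas": [0.004,0,0,0,0,2.5,-1,0.008,0,0,0,0,5,-1,0.012,0.001,0,0,0,7.5,-1,0.016,0.001,0,0,0,10,-1,0.02,0.002,0,0,0,13,-1,0.02,0.002,0,0,0,13,-1,0.02,0.002,-0.01,0,0,13,-1,0.02,0.002,-0.018,0,0,13,-1]
}}

```text
time: 4.95
tool_pos: [0.5109, -0.0192, 0.0939]
tcp_rot: [-1.865, -2.527, 0.002]
wrist_force: [-0.9, -1.2, 0.2]
width: -0.005
grip_force: 0.0
```

Request:
{"op": "jog_arm", "data": {
  "deltas": [0,0,0,0,0,0,-1]
}}

```text
time: 5.05
tool_pos: [0.5118, -0.0192, 0.0945]
tcp_rot: [1.865, 2.527, 0.0]
wrist_force: [0.4, 0.9, 0.2]
width: 0.001
grip_force: 0.0
```

```bash
python3 -c "
from h import *
arm(33,.095); arm(33,.095,.012); arm(45,.095,.014)
c=read_camera('wrist');cv2.imwrite('pics/w4.png',c['color'][60:400,180:600])"
```

```text
t 5.05 pos [ 0.5118 -0.0192  0.0945] F [0.4 0.9 0.2] w 0.0
d [ 0.0013 -0.0002 -0.0005] [0. 0. 0.]
t 5.05 pos [ 0.5118 -0.0192  0.0945] F [0.4 0.9 0.2] w 0.0
d [ 0.0133 -0.0002 -0.0005] [0. 0. 0.]
t 5.05 pos [ 0.5118 -0.0192  0.0945] F [0.4 0.9 0.2] w 0.0
d [ 0.0337  0.0047 -0.0005] [ 0.  0. 12.]
```

View pics/w4.png

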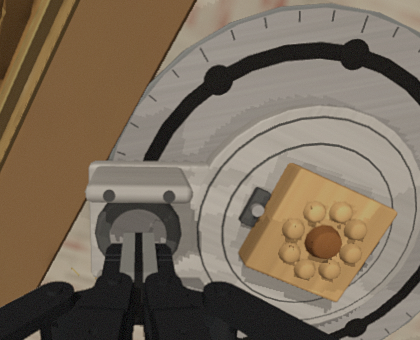

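The head is at crop (137,232), still low, and the fingertips are clear of it. I'll bring the finger up to the leading cheek.

Request:
{"op": "jog_arm", "data": {
  "deltas": [0.004,0,0,0,0,0,-1,0.008,0,0,0,0,0,-1,0.012,0,0,0,0,0,-1,0.014,0,0,0,0,1,-1,0.016,0,0,0,0,2,-1,0.016,0,0,0,0,2,-1]
}}

```text
time: 5.7
tool_pos: [0.5067, -0.0035, 0.0935]
tcp_rot: [-1.91, -2.494, 0.0]
wrist_force: [-0.4, -0.1, -0.9]
width: 0.0
grip_force: 0.2
```

```bash
python3 -c "
from h import *
arm(35,.095,.014);arm(45,.095,.014)
c=read_camera('wrist');cv2.imwrite('pics/w5.png',c['color'][60:400,180:600])
cc=read_camera('wrist');ang(cc,(317,292),.064)"
```

```text
t 5.7 pos [ 0.5067 -0.0035  0.0935] F [-0.4 -0.1 -0.9] w 0.0
d [ 0.002   0.0005 -0.0015] [-0.  0.  0.]
t 5.7 pos [ 0.5067 -0.0035  0.0935] F [-0.4 -0.1 -0.9] w 0.0
d [ 0.0175  0.0043 -0.0015] [-0.  0. 10.]
arm phi 45.0000495605652 r 0.0925452492361953
```

View pics/w5.png

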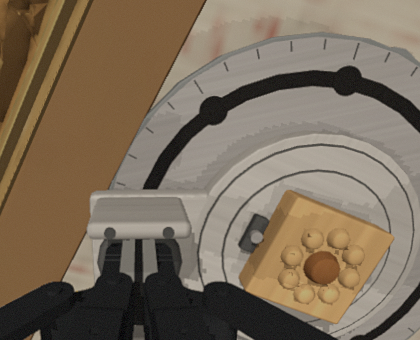

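The finger is nearly at the leading cheek. Next, slow pushes along the arc, watching the force.

Request:
{"op": "jog_arm", "data": {
  "deltas": [0.0015,0,0,0,0,1,-1,0.003,0,0,0,0,2,-1,0.0045,0.0005,0,0,0,3,-1,0.006,0.001,0,0,0,4,-1,0.0075,0.001,0,0,0,5,-1,0.009,0.0015,0,0,0,6,-1,0.01,0.002,0,0,0,6.5,-1,0.01,0.002,0,0,0,6.5,-1]
}}

```text
time: 6.6
tool_pos: [0.506, 0.0072, 0.0937]
tcp_rot: [-2.048, -2.381, -0.001]
wrist_force: [-0.2, 0.0, -0.3]
width: 0.001
grip_force: 0.0
```

```bash
python3 -c "
from h import *
arm(45,.095,.014)
c=read_camera('wrist');cv2.imwrite('pics/w6.png',c['color'][60:400,180:600])"
```

```text
t 6.6 pos [0.506  0.0072 0.0937] F [-0.2  0.  -0.3] w 0.0
d [ 0.0071  0.0014 -0.0013] [-0.  -0.1  3.5]
```

View pics/w6.png

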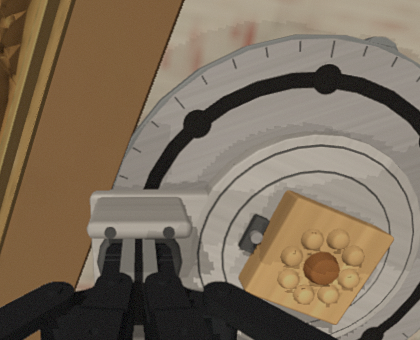

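The cheek stays put relative to the finger, so the arm is moving with it. I estimate about 4–5° left, so smaller steps now.

Request:
{"op": "jog_arm", "data": {
  "deltas": [0.001,0,0,0,0,0.6,-1,0.002,0,0,0,0,1.2,-1,0.003,0,0,0,0,1.8,-1,0.004,0.0005,0,0,0,2.4,-1,0.005,0.001,0,0,0,3,-1,0.005,0.001,0,0,0,3,-1]
}}

```text
time: 7.25
tool_pos: [0.5065, 0.0118, 0.0936]
tcp_rot: [-2.11, -2.327, -0.0]
wrist_force: [0.0, -0.2, 0.2]
width: 0.002
grip_force: 0.0
```

Request:
{"op": "jog_arm", "data": {
  "deltas": [0.001,0,0,0,0,0.5,-1,0.001,0,0,0,0,0.5,-1]
}}

```text
time: 7.45
tool_pos: [0.5063, 0.0127, 0.0936]
tcp_rot: [-2.12, -2.318, 0.0]
wrist_force: [0.2, 1.0, 0.5]
width: 0.0
grip_force: 0.0
```

Request:
{"op": "jog_arm", "data": {
  "deltas": [0.001,0,0,0,0,0.5,-1,0.001,0,0,0,0,0.5,-1]
}}

```text
time: 7.65
tool_pos: [0.5063, 0.0136, 0.0937]
tcp_rot: [2.13, 2.309, 0.0]
wrist_force: [0.3, 0.3, -0.6]
width: -0.003
grip_force: 0.1
```

```bash
python3 -c "
from h import *
arm(45,.095,.014)
c=read_camera('wrist');cv2.imwrite('pics/w7.png',c['color'][60:400,180:600])"
```

```text
t 7.65 pos [0.5063 0.0136 0.0937] F [ 0.3  0.3 -0.6] w -0.0
d [ 0.0008  0.0001 -0.0013] [ 0.   0.  -0.5]
```

Request:
{"op": "jog_arm", "data": {
  "deltas": [0.001,0,0,0,0,0,-1,0.001,0,0,0,0,0,-1]
}}

```text
time: 7.9
tool_pos: [0.5063, 0.0142, 0.0937]
tcp_rot: [2.129, 2.309, -0.001]
wrist_force: [0.2, -2.9, -1.3]
width: 0.001
grip_force: 1.4
```

Request:
{"op": "jog_arm", "data": {
  "deltas": [0.0005,0,0,0,0,0,-1,0.0005,0,0,0,0,0,-1]
}}

```text
time: 8.1
tool_pos: [0.5064, 0.0143, 0.0937]
tcp_rot: [2.129, 2.309, -0.001]
wrist_force: [1.7, -5.8, -0.1]
width: 0.002
grip_force: 2.5
```

```bash
python3 - <<'E'
from h import *
c=read_camera('wrist');cv2.imwrite('pics/w8.png',c['color'][60:400,180:600])
# frame-to-frame: does cheek shift relative to finger since w6? (template on cheek top)
a=cv2.imread('pics/w6.png');
for n in('w7','w8'):
    b=cv2.imread(f'pics/{n}.png');r=cv2.matchTemplate(b,a[190:245,92:190],cv2.TM_CCOEFF_NORMED);print(n,cv2.minMaxLoc(r)[1::2])
# arm angle from the top view: plunger head centroid search (dark ring) around predicted spot
t=read_camera('top');cv2.imwrite('pics/t2.png',t['color'][195:335,172:332])
arm(45,.095,.014)
E
```

```text
w7 (0.9505664110183716, (92, 190))
w8 (0.9484694004058838, (92, 190))
t 8.2 pos [0.5063 0.0143 0.0937] F [ 1.2 -5.8 -0.2] w -0.0
d [ 0.0001 -0.     -0.0013] [ 0.   0.1 -0.5]
```

The push is now resisted with 5.8 N, well above the table's friction and right at 45°, so it has locked. I'll back off, lift and verify.

Request:
{"op": "jog_arm", "data": {
  "deltas": [-0.006,0,0,0,0,0,-1,-0.012,0,0,0,0,0,-1,-0.012,0,-0.03,0,0,0,-1,-0.012,0,-0.07,0,0,0,-1,-0.012,0,-0.11,0,0,0,-1,-0.1,0,-0.15,0,0,0,-1,-0.15,0,-0.15,0,0,0,-1,-0.15,0,-0.15,0,0,0,-1]
}}

```text
time: 9.0
tool_pos: [0.5187, -0.136, 0.2454]
tcp_rot: [2.127, 2.309, 0.002]
wrist_force: [-0.1, -0.3, 0.6]
width: -0.001
grip_force: 0.0
```

```bash
python3 -c "
from h import *
arm(45,.095)
c=read_camera('top')
a=cv2.resize(c['color'][195:335,172:332],None,fx=3,fy=3,interpolation=cv2.INTER_CUBIC)
w=read_camera('wrist')['color'];w=cv2.resize(w,(427,320))
o=np.zeros((740,480,3),np.uint8);o=np.zeros((420,800,3),np.uint8);o[:,:400]=a[:,40:440];o[:320,400:]=w[:,:400]
cv2.imwrite('pics/fin.png',o)"
```

```text
t 9.0 pos [ 0.5187 -0.136   0.2454] F [-0.1 -0.3  0.6] w -0.0
d [ 0.137  -0.0003  0.1504] [ 0.1  0.  -0.4]
```

View pics/fin.png

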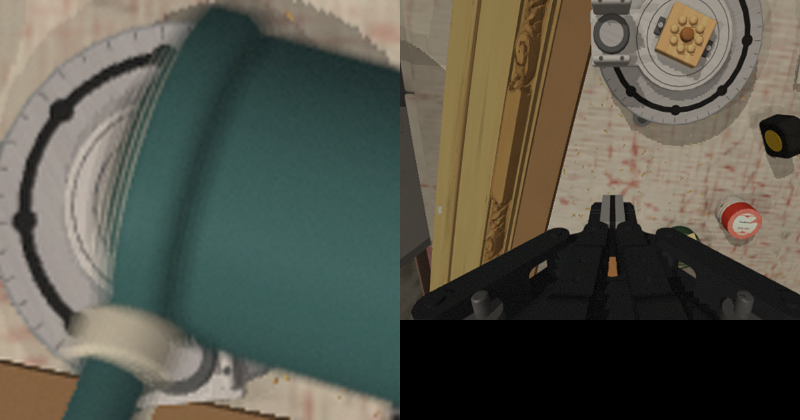

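The wrist half shows the head between the cheeks, near full-frame (318,50). I'll check its angle and height numerically.

```bash
python3 -c "
from h import *
c=read_camera('wrist');g=cv2.cvtColor(c['color'],cv2.COLOR_BGR2GRAY)[0:110,270:370]
h=cv2.HoughCircles(cv2.resize(g,None,fx=4,fy=4,interpolation=cv2.INTER_CUBIC),cv2.HOUGH_GRADIENT,1,60,param1=100,param2=25,minRadius=60,maxRadius=160)
print(c['origin'])
for u,v,r in h[0][:4]/4:
  uv=(u+270,v); print(uv,r)
  for z in(.064,.074): ang(c,uv,z); print(' diam',np.ptp(ray(c,[(uv[0]-r,v),(uv[0]+r,v)],z)[:,:2],axis=0))
"
```

```text
[ 0.51292888 -0.06585718  0.37058882]
(np.float32(321.375), np.float32(55.375)) 32.3
arm phi 46.27118286528281 r 0.08565987794303513
 diam [0.05188375 0.00405382]
arm phi 44.77761035952463 r 0.0857995475466837
 diam [0.05019146 0.0039216 ]
```

```bash
python3 -c "
from h import *
print(finish_job())"
```

```text
the job is handed in; nothing more can be done
None
```

I indexed the turntable one hole clockwise and handed the job in at about 9 s. The arm stopped hard at 45° against a 5.8 N push, and a final wrist view put it at about 44.8°. I took it as locked with the plunger up from that, as I had no direct reading of the plunger's height.

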